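Set the throwing wheel to its third speed and start it

TASK

The potter's wheel on the bench stands at off. With closed fingers push its speed lever along the slot, counting the clicks by feel, and leave it resting in the third click, never letting it slip on into the fourth; then press the start button beside it right down, let it come up again, and move the hand clear. Only push, do not pinch the lever, and leave the cup, jar, bowl and trimming tool where they are.

Things in the scene. Friction and masses are not known exactly. Their poses are not given: they have to be found in the camera images.
- wheel: White bench-top potter's wheel, fixed. Origin: on the bench under its flat control console, 240 mm (x) by 210 mm (y -120 to +90), deck 100 mm above the bench. Own x: the way the lever is pushed, roughly away from the robot; z up. The housing beside it (y over 90 mm) carries a splash pan 155 mm high, centre x 40, y 290, radius 165, and a bowl up to 212 mm high.
- lever_top (a point): Centre of the top of the speed lever's black block grip, 24 mm along the wheel's x, 30 mm along its y, from 2 to 42 mm above the deck; the point moves with it. At off it is at x -50, y +20 mm of the wheel, 142 mm above the bench, with 58 mm of free deck behind it. Its slot runs along x.
- speed_lever (a joint): Lever travel in m along the wheel's +x. 0 = off (start, end stop), then five click stops 18 mm apart: 0.018, 0.036, 0.054 (third), 0.072, 0.090. A click takes a push of about 5 to 8 N; half-way to the next stop the resistance vanishes and the lever snaps ahead of the finger into that stop and stays.
- start_button (a joint): Travel of the start button in m: 0 = up, 0.006 = right down. Springs back up when let go; fully down takes 5 N.
- start_button_top (a point): Centre of the top of the start button, a round grey button 32 mm across in a black housing on the deck, pressed straight down; at x -35, y -70 mm of the wheel, 122 mm above the bench, 90 mm beside the lever's slot.
- cup_rim (a point): Centre of the mouth of a loose white cup, 52 mm across and 55 mm high, standing on the console's far corner. Leave alone.
- glaze_jar: Loose white jar, 60 mm across, 75 mm high, on the bench before the console; origin under its centre. Leave alone.
- trim_tool_grip (a point): Grip of a loose spatula-like trimming tool, 170 mm long, lying on the bench to the right of the console. Leave alone.
- test_bowl: Loose terracotta bowl, 90 mm across, 40 mm high, on the bench to the right of the console; origin under its centre. Leave alone.

How it is judged:
By the outcome, as a careful person would: the job done as asked, in the order asked, and still so for the second after the job is handed in, with the robot touching nothing.
It also fails if it takes over 61 s, if anything falls off the work surface, if the arm or the gripper's body presses on something with over 40 N, if the wrist force passes 120 N, or if a joint passes its speed limit or range.

ROBOT

A 6-joint arm with a two-finger parallel gripper is mounted at the origin on the work surface. World frame = base frame: x ahead of the robot, y to its left, z up, the work surface at z = 0. Lengths are in m, angles in rad, forces in N, time in s.
With the tool pointing down it reaches from about 0.3 to 0.775 m from the base axis. Payload 14.6 kg.
Tool frame: the origin (TCP) lies between the finger pads; the fingertips stand 17 mm ahead of it and the grasp point (between the pads) lies 2 mm behind it; z points along the fingers, y is the line along which they close (so a half turn about z gives the same grasp; the last joint's range is limited). The gripper opens to 85 mm and grips with 20 to 120 N. Pads are 22 mm wide; open, the fingers measure 114 mm over their backs; the gripper's body (76 mm by 85 mm) begins 54 mm behind the grasp point. The pads swing forward as they close: fully open they stand 13 mm farther back than shut.
Start: joints at [1.228, 0.3, 1.521, -0, 1.321, -0.067], TCP at [0.15, 0.529, 0.248] pointing down, gripper open.
Joint ranges: [-3.03, 3.03], [-0.79, 2.21], [0.23, 2.52], [-1.04, 4.18], [0, 3.07], [-2.55, 2.55]. Speed limits (rad/s): [2.22, 2.22, 2.57, 3.14, 3.14, 3.14].

INTERFACE

Orientations are given as [roll, pitch, yaw] about the fixed x, y, z axes, in that order (R = Rz(yaw) Ry(pitch) Rx(roll)).
In Python, from plant import get_state, optics, env gives the robot as it stands.
- The arm moves only by the tool move_arm, never from a script. Its argument "steps" is a list of rows, each an object with "travel": the shift along the tool's x, y, z in cm, a list of three; "rot": the turn, a rotation vector about the tool's x, y, z in rad, a list of three; "fingers": the closure, from 0 (fully open) to 1 (shut). In form: [{"travel": [tx, ty, tz], "rot": [rx, ry, rz], "fingers": fingers}, ...]. A call has 1 to 8 rows; each row is the pose to reach, as a shift and turn from the pose commanded when the call began, along the tool's axes at that moment; what a row does not reach only later rows make up. A row lasts 1/10 s, in which the tool goes at most 50 mm and 8.59 degrees, less where a joint would pass 70% of its speed; a pose out of reach is approached as far as the arm can. A call with a gripper value outside its range is refused whole. The fingers move at their own pace and stop on an object; "force" is the grip in N (left out, the last holds). Time passes only in rows, so rows that repeat a pose let the fingers close. It gives the time, the measured TCP pose, the force, the opening and the grip force at its end, in the units of the state.
- get_state(): the state, without advancing time (a new reading comes with each control period).
- optics.get_image(name): name is "scene" or "top" or "wrist"; returns the picture (480x640x3 uint8, red, green, blue); there is no depth.
- optics.calibration(name): a dict with "fx", "fy", "cx", "cy" (pixels), "rvec" (rotation vector, rad) and "tvec" (3), from world to camera coordinates, as OpenCV has them. Camera axes: x right, y down, z forward; pixel columns grow to the right and rows downward; lengths in m; the calibration is good to about 2 mm. A picture is of the moment at which its call begins: read the wrist's pose just before it. calibration takes no time and is no camera call; for the wrist camera it gives the pose at the moment of the call.
- env.sign_off(): hands the job in; it is judged then, once.
The state is a dict: "t": time; "qpos": joint angles; "qvel": joint speeds; "tau": joint torques, N m; "position": TCP position; "tcp_rot": TCP orientation; "wrist_force": force on the tool from outside, world axes, zero at the start; "wrist_torque": the same for the moment, N m; "gripper_width": finger opening in m; "grasp_force": force on a finger pad.
Only numpy, scipy, OpenCV 4.12 (cv2) and the standard library are available. Lean on these libraries where they do the work, as an engineer would, in place of code of your own. Each camera call takes 0.05 s, during which the arm holds its last target. There are 200 camera calls.

## Working session

There is one attempt and no reset: what is moved stays moved. The work goes in short steps, Python scripts to look and compute and a tool call to move; the robot and the scene stay as the last step left them, time stands still between calls to the robot, and variables do not carry over. Pictures are saved under pics/ and viewed, at most 10 in all, crops included, and the job is handed in when it is done.

Besides the shell and the picture viewer there is one more tool, called after ">>>" as a command line: name --argument value ..., lists and objects as JSON in quotes. move_arm: Moves the arm, as the interface text tells. Its arguments: {"type":"object","properties":{"steps":{"type":"array"},"force":{"type":"number"}},"required":["steps"]}

```bash
mkdir -p pics; python3 - <<'E'
from plant import get_state, optics, env
import cv2
s=get_state(); print({k:s[k] for k in("t","position","tcp_rot","wrist_force","gripper_width")})
for n in("scene","top"):
    cv2.imwrite(f"pics/{n}0.png",optics.get_image(n)[:,:,::-1]); print(n,optics.calibration(n))
E
```

```text
{'t': 0.0, 'position': array([0.14970298, 0.52900675, 0.24771286]), 'tcp_rot': array([-3.14041028e+00, -7.56452403e-05,  2.86581781e+00]), 'wrist_force': array([ 0.25954904, -0.22581392,  0.75512226]), 'gripper_width': 0.08515373402841475}
scene {'fx': 489.8660665182944, 'fy': 489.8660665182944, 'cx': 310.0105011002401, 'cy': 237.52615058155575, 'rvec': array([ 2.06436012,  1.63236689, -0.51410548]), 'tvec': array([ 0.02463773, -0.41769084,  1.06507636])}
top {'fx': 541.9589099299053, 'fy': 541.9589099299053, 'cx': 322.07066200521376, 'cy': 239.36041318216752, 'rvec': array([ 2.07408554, -2.15207177,  0.21583026]), 'tvec': array([-0.10431137,  0.58222954,  0.74462666])}
```

View pics/top0.png

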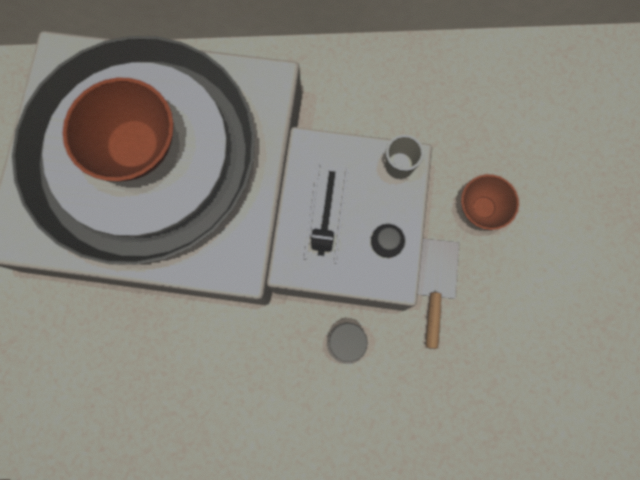

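View pics/scene0.png

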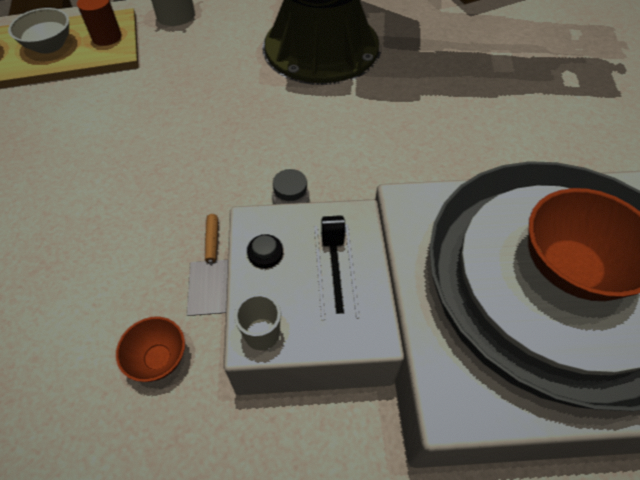

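The top view shows the console corners at (271,287), (415,303), (431,144) and (291,129), the lever grip at about (322,239), the button at (389,238), and the jar at (347,342). The scene view shows the same layout, with the button at (265,245) and the lever at (333,222). I'll fit the wheel pose to these points.

```bash
cat > h.py <<'E'
import numpy as np, cv2
from scipy.spatial.transform import Rotation as R
from scipy.optimize import least_squares
from plant import optics
def proj(c,P):
    K=np.array([[c["fx"],0,c["cx"]],[0,c["fy"],c["cy"]],[0,0,1]])
    return cv2.projectPoints(np.array(P,float),c["rvec"],c["tvec"],K,None)[0][:,0]
def ray(c,uv,z):
    Rm=cv2.Rodrigues(c["rvec"])[0]; o=-Rm.T@c["tvec"]
    d=Rm.T@[(uv[0]-c["cx"])/c["fx"],(uv[1]-c["cy"])/c["fy"],1]
    return o+d*(z-o[2])/d[2]
def w2(p,P):
    P=np.array(P,float); return R.from_euler("z",p[2]).apply(P)+[p[0],p[1],0]
E
python3 - <<'E'
from h import *
M=np.array([[-120,90,100],[-120,-120,100],[120,-120,100],[120,90,100],[-35,-70,122]])/1000
px={"top":[(272,287),(415,302),(431,145),(292,130),(389,238)],"scene":[(380,202),(231,207),(228,367),(400,361),(265,245)]}
C={n:optics.calibration(n) for n in px}
f=lambda p:np.concatenate([(proj(C[n],w2(p,M))-px[n]).ravel() for n in px])
r=least_squares(f,[.5,.1,0],loss="soft_l1"); print(r.x,r.fun.reshape(-1,2).round(1))
for n in px:
    print(n,"lever",proj(C[n],w2(r.x,[[-.05,.02,.142],[-.05,.02,.102]])))
print("corners",[ray(C["top"],u,.1).round(3) for u in px["top"][:4]])
print("lever pt",w2(r.x,[[-.05,.02,.142],[-.035,-.07,.122]]),"jar",ray(C["top"],(347,342),.075))
for n,u0,v0 in(("top",270,180),("scene",230,190)):
    I=optics.get_image(n)[v0:v0+100,u0:u0+150,::-1]; cv2.imwrite(f"pics/z{n}.png",cv2.resize(I,None,fx=4,fy=4,interpolation=cv2.INTER_CUBIC))
a=cv2.imread("pics/ztop.png");b=cv2.imread("pics/zscene.png")
cv2.imwrite("pics/z.png",cv2.resize(np.vstack([a,b]),(450,600)))
E
```

```text
[ 0.61062813 -0.15320171 -0.18007635] [[-7.9 -2.4]
 [ 0.2  4.4]
 [ 2.1 -2.1]
 [-1.  -6.1]
 [-0.8 -0.1]
 [-1.5 -4.5]
 [-0.3 -2.8]
 [-6.1  2.9]
 [ 5.3 -0.6]
 [-0.5 -1.1]]
top lever [[321.27754285 236.33702267]
 [321.44853533 242.28184312]]
scene lever [[334.14564592 222.0803355 ]
 [333.21332999 239.70736812]]
corners [array([ 0.505, -0.054,  0.1  ]), array([ 0.477, -0.25 ,  0.1  ]), array([ 0.704, -0.289,  0.1  ]), array([ 0.735, -0.087,  0.1  ])]
lever pt [[ 0.56501872 -0.12456988  0.142     ]
 [ 0.56365675 -0.21580115  0.122     ]] jar [ 0.42689937 -0.15518756  0.075     ]
```

View pics/z.png

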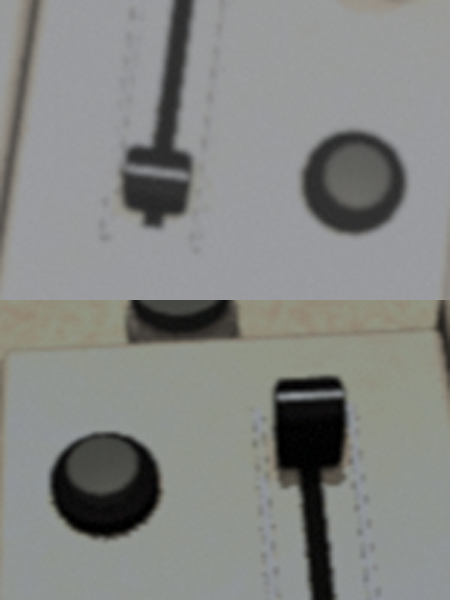

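The zoom shows the lever's white centre line at top (322,237.7) and scene (333.3,222). The button top is at top (389,238.3) and scene (264,244.5). The slot runs from (320.7,255) to (332,172) in the top view. The corners are rounded, so I'll refit using the slot, lever and button.

```bash
python3 - <<'E'
from h import *
C={n:optics.calibration(n) for n in("top","scene")}
a,b=ray(C["top"],(320.7,255),.1),ray(C["top"],(332,172),.1); c,d=ray(C["scene"],(334.8,252),.1),ray(C["scene"],(340.5,312),.1)
print("slot",a,b,np.arctan2(*(b-a)[1::-1]),c,d,np.arctan2(*(d-c)[1::-1]))
for n,l,bt in(("top",(322,237.7),(389,238.3)),("scene",(333.3,222),(264,244.5))):
    L,B=ray(C[n],l,.142),ray(C[n],bt,.122); e=B-L
    print(n,L,B,"yaw",np.arctan2(e[1],e[0])-np.arctan2(-.09,.015),np.hypot(*e[:2]))
from plant import get_state
s=get_state();print(R.from_euler("xyz",s["tcp_rot"]).as_matrix().round(3))
E
```

```text
slot [ 0.54732441 -0.12286985  0.1       ] [ 0.66833256 -0.14354986  0.1       ] -0.16926248829188245 [ 0.58314695 -0.1270983   0.1       ] [ 0.66870792 -0.14251032  0.1       ] -0.17821799755362022
top [ 0.56313213 -0.1254624   0.142     ] [ 0.56308357 -0.21691883  0.122     ] yaw -0.16567965624380077 0.09145643990674514
scene [ 0.5646451  -0.12558097  0.142     ] [ 0.56436848 -0.21662809  0.122     ] yaw -0.16818686435966934 0.09104753489940182
[[-0.962  0.272 -0.   ]
 [ 0.272  0.962 -0.001]
 [ 0.    -0.001 -1.   ]]
```

>>> move_arm --steps '[{"travel": [-2, -2, 0], "rot": [0, 0, -0.106], "fingers": 1}, {"travel": [-5, -5, 0], "rot": [0, 0, -0.106], "fingers": 1}, {"travel": [-8.5, -8.4, 0], "rot": [0, 0, -0.106], "fingers": 1}, {"travel": [-12, -11.8, 0], "rot": [0, 0, -0.106], "fingers": 1}, {"travel": [-15.5, -15.2, 0], "rot": [0, 0, -0.106], "fingers": 1}, {"travel": [-19, -18.6, 0], "rot": [0, 0, -0.106], "fingers": 1}, {"travel": [-22.5, -22, 0], "rot": [0, 0, -0.106], "fingers": 1}, {"travel": [-25, -24.5, 0], "rot": [0, 0, -0.106], "fingers": 1}]' --force 40

```text
t: 1.0
position: [0.3243, 0.2231, 0.2484]
tcp_rot: [3.142, 0.0, 2.971]
wrist_force: [0.1, -0.3, -0.3]
gripper_width: -0.0001
grasp_force: 0.0
```

>>> move_arm --steps '[{"travel": [-2.5, -3.1, 0], "rot": [0, 0, 0], "fingers": 1}, {"travel": [-5.6, -6.8, 0], "rot": [0, 0, 0], "fingers": 1}, {"travel": [-8.7, -10.6, 0], "rot": [0, 0, 0], "fingers": 1}, {"travel": [-11.8, -14.3, 0], "rot": [0, 0, 0], "fingers": 1}, {"travel": [-14.9, -18.1, 0], "rot": [0, 0, 0], "fingers": 1}, {"travel": [-18, -21.8, 0], "rot": [0, 0, 0], "fingers": 1}, {"travel": [-21.1, -25.6, 0], "rot": [0, 0, 0], "fingers": 1}, {"travel": [-23.5, -28.5, 0], "rot": [0, 0, 0], "fingers": 1}]'

```text
t: 1.8
position: [0.5078, -0.0978, 0.248]
tcp_rot: [-3.142, -0.0, 2.971]
wrist_force: [-0.2, 0.7, 1.2]
gripper_width: -0.0002
grasp_force: 0.0
```

>>> move_arm --steps '[{"travel": [-1.2, -1.4, 0], "rot": [0, 0, 0], "fingers": 1}, {"travel": [-1.6, -2, 0], "rot": [0, 0, 0], "fingers": 1}, {"travel": [-1.6, -2, 0], "rot": [0, 0, 0], "fingers": 1}, {"travel": [-1.6, -2, 0], "rot": [0, 0, 0], "fingers": 1}]'

```text
t: 2.2
position: [0.5191, -0.1168, 0.2483]
tcp_rot: [3.141, -0.0, 2.972]
wrist_force: [0.6, -0.4, -0.4]
gripper_width: -0.0
grasp_force: 0.0
```

```bash
cat > look.py <<'E'
import sys
from h import *
from plant import get_state
s=get_state(); print(s["t"],s["position"].round(4),s["tcp_rot"].round(4),s["wrist_force"].round(2))
L=np.array([.564,-.1255]); B=np.array([.5637,-.2168]); y=s["tcp_rot"][2]
X=np.array([np.cos(y),np.sin(y)]);Y=np.array([-X[1],X[0]])*-1
for n,P in(("lever0",L),("button",B)):
    d=P-s["position"][:2]; print(n,"tool x,y cm",(d@X*100).round(2),(d@Y*100).round(2))
if len(sys.argv)>1:
    cv2.imwrite("pics/"+sys.argv[1],np.vstack([optics.get_image("top")[120:310,250:450],optics.get_image("scene")[180:370,210:410]])[:,:,::-1].repeat(2,0)[:,:,:].repeat(2,1)[:, :][: ,:][::1])
E
python3 look.py; python3 -c "
from h import *
a=optics.get_image('top')[120:300,250:450];b=optics.get_image('scene')[170:350,210:410]
cv2.imwrite('pics/a1.png',cv2.resize(np.hstack([a,b])[:,:,::-1],None,fx=2,fy=2))"
```

```text
2.2 [ 0.5191 -0.1168  0.2483] [ 3.1414e+00 -2.0000e-04  2.9724e+00] [ 0.58 -0.43 -0.43]
lever0 tool x,y cm -4.57 -0.1
button tool x,y cm -6.08 -9.11
```

View pics/a1.png

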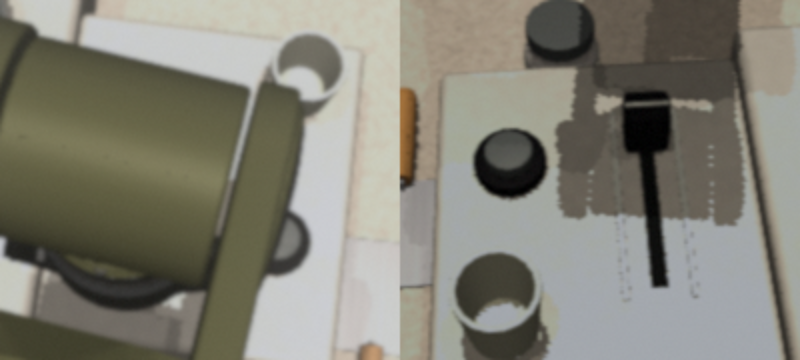

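The arm blocks the top view. In the scene crop the lever, still at off, is clear at (647,120), and the gripper is above the crop. I'll go down behind it.

>>> move_arm --steps '[{"travel": [0, -0.1, 2], "rot": [0, 0, 0], "fingers": 1}, {"travel": [0, -0.1, 5], "rot": [0, 0, 0], "fingers": 1}, {"travel": [0, -0.1, 8], "rot": [0, 0, 0], "fingers": 1}, {"travel": [0, -0.1, 10], "rot": [0, 0, 0], "fingers": 1}, {"travel": [0, -0.1, 11.3], "rot": [0, 0, 0], "fingers": 1}, {"travel": [0, -0.1, 11.8], "rot": [0, 0, 0], "fingers": 1}, {"travel": [0, -0.1, 11.8], "rot": [0, 0, 0], "fingers": 1}]'

```text
t: 3.0
position: [0.5194, -0.1184, 0.1305]
tcp_rot: [-3.142, 0.0, 2.972]
wrist_force: [0.0, -0.6, -0.2]
gripper_width: -0.0
grasp_force: 0.0
```

```bash
python3 look.py; python3 -c "
from h import *
b=optics.get_image('scene')[110:310,210:410]
cv2.imwrite('pics/a2.png',cv2.resize(b[:,:,::-1],None,fx=3,fy=3))"
```

```text
3.0 [ 0.5194 -0.1184  0.1305] [-3.1415e+00  1.0000e-04  2.9722e+00] [ 0.03 -0.61 -0.19]
lever0 tool x,y cm -4.52 0.05
button tool x,y cm -6.03 -8.95
```

View pics/a2.png

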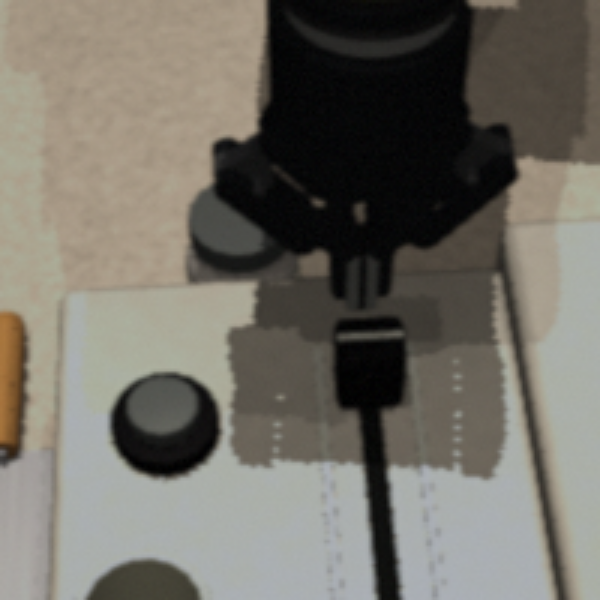

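The finger is lined up behind the lever. I'll approach to contact by feel.

>>> move_arm --steps '[{"travel": [-0.7, 0, 0], "rot": [0, 0, 0], "fingers": 1}, {"travel": [-1.3, 0, 0], "rot": [0, 0, 0], "fingers": 1}, {"travel": [-1.6, 0, 0], "rot": [0, 0, 0], "fingers": 1}, {"travel": [-1.8, 0, 0], "rot": [0, 0, 0], "fingers": 1}, {"travel": [-1.8, 0, 0], "rot": [0, 0, 0], "fingers": 1}, {"travel": [-1.8, 0, 0], "rot": [0, 0, 0], "fingers": 1}]'

```text
t: 3.65
position: [0.5369, -0.1217, 0.1302]
tcp_rot: [3.142, -0.0, 2.972]
wrist_force: [0.3, -0.1, -0.2]
gripper_width: 0.0002
grasp_force: 0.0
```

>>> move_arm --steps '[{"travel": [-0.1, 0, 0], "rot": [0, 0, 0], "fingers": 1}, {"travel": [-0.2, 0, 0], "rot": [0, 0, 0], "fingers": 1}, {"travel": [-0.2, 0, 0], "rot": [0, 0, 0], "fingers": 1}]'

```text
t: 3.95
position: [0.5391, -0.122, 0.1303]
tcp_rot: [-3.142, 0.0, 2.972]
wrist_force: [-0.2, 0.2, -0.4]
gripper_width: 0.0004
grasp_force: 0.0
```

>>> move_arm --steps '[{"travel": [-0.1, 0, 0], "rot": [0, 0, 0], "fingers": 1}, {"travel": [-0.2, 0, 0], "rot": [0, 0, 0], "fingers": 1}, {"travel": [-0.2, 0, 0], "rot": [0, 0, 0], "fingers": 1}]'

```text
t: 4.25
position: [0.541, -0.1224, 0.1303]
tcp_rot: [-3.142, -0.0, 2.972]
wrist_force: [-0.3, 0.7, -0.1]
gripper_width: -0.0001
grasp_force: 0.4
```

>>> move_arm --steps '[{"travel": [-0.1, 0, 0], "rot": [0, 0, 0], "fingers": 1}, {"travel": [-0.2, 0, 0], "rot": [0, 0, 0], "fingers": 1}, {"travel": [-0.2, 0, 0], "rot": [0, 0, 0], "fingers": 1}]'

```text
t: 4.55
position: [0.5429, -0.1227, 0.1303]
tcp_rot: [3.142, -0.0, 2.972]
wrist_force: [-4.7, 1.1, 2.2]
gripper_width: 0.0002
grasp_force: 2.0
```

>>> move_arm --steps '[{"travel": [-0.1, 0, 0], "rot": [0, 0, 0], "fingers": 1}, {"travel": [-0.2, 0, 0], "rot": [0, 0, 0], "fingers": 1}, {"travel": [-0.2, 0, 0], "rot": [0, 0, 0], "fingers": 1}]'

```text
t: 4.85
position: [0.5448, -0.123, 0.1303]
tcp_rot: [3.142, -0.001, 2.972]
wrist_force: [-5.4, 0.4, 2.4]
gripper_width: 0.0001
grasp_force: 2.4
```

>>> move_arm --steps '[{"travel": [-0.1, 0, 0], "rot": [0, 0, 0], "fingers": 1}, {"travel": [-0.2, 0, 0], "rot": [0, 0, 0], "fingers": 1}, {"travel": [-0.2, 0, 0], "rot": [0, 0, 0], "fingers": 1}]'

```text
t: 5.15
position: [0.5468, -0.1233, 0.1303]
tcp_rot: [-3.142, -0.0, 2.972]
wrist_force: [-4.6, 0.1, 3.0]
gripper_width: -0.0001
grasp_force: 2.2
```

>>> move_arm --steps '[{"travel": [-0.1, 0, 0], "rot": [0, 0, 0], "fingers": 1}, {"travel": [-0.2, 0, 0], "rot": [0, 0, 0], "fingers": 1}, {"travel": [-0.2, 0, 0], "rot": [0, 0, 0], "fingers": 1}]'

```text
t: 5.45
position: [0.5492, -0.1238, 0.1303]
tcp_rot: [-3.142, 0.001, 2.972]
wrist_force: [0.3, 0.1, -0.4]
gripper_width: -0.0001
grasp_force: 0.0
```

>>> move_arm --steps '[{"travel": [-0.1, 0, 0], "rot": [0, 0, 0], "fingers": 1}, {"travel": [-0.2, 0, 0], "rot": [0, 0, 0], "fingers": 1}, {"travel": [-0.2, 0, 0], "rot": [0, 0, 0], "fingers": 1}]'

```text
t: 5.75
position: [0.551, -0.1241, 0.1303]
tcp_rot: [-3.142, 0.0, 2.972]
wrist_force: [-0.2, 0.4, 0.6]
gripper_width: -0.0
grasp_force: 0.0
```

First click is at x≈0.548. I expect the second at about 0.566 and the third at about 0.584.

>>> move_arm --steps '[{"travel": [-0.2, 0, 0], "rot": [0, 0, 0], "fingers": 1}, {"travel": [-0.4, 0, 0], "rot": [0, 0, 0], "fingers": 1}, {"travel": [-0.5, 0, 0], "rot": [0, 0, 0], "fingers": 1}, {"travel": [-0.5, 0, 0], "rot": [0, 0, 0], "fingers": 1}]'

```text
t: 6.15
position: [0.5559, -0.1249, 0.1302]
tcp_rot: [-3.142, -0.0, 2.972]
wrist_force: [0.9, -0.6, -0.3]
gripper_width: 0.0001
grasp_force: 0.0
```

>>> move_arm --steps '[{"travel": [-0.1, 0, 0], "rot": [0, 0, 0], "fingers": 1}, {"travel": [-0.2, 0, 0], "rot": [0, 0, 0], "fingers": 1}, {"travel": [-0.3, 0, 0], "rot": [0, 0, 0], "fingers": 1}, {"travel": [-0.3, 0, 0], "rot": [0, 0, 0], "fingers": 1}]'

```text
t: 6.55
position: [0.5588, -0.1254, 0.1303]
tcp_rot: [3.142, -0.0, 2.972]
wrist_force: [-1.3, -0.6, 0.9]
gripper_width: 0.0002
grasp_force: 0.4
```

>>> move_arm --steps '[{"travel": [-0.1, 0, 0], "rot": [0, 0, 0], "fingers": 1}, {"travel": [-0.2, 0, 0], "rot": [0, 0, 0], "fingers": 1}, {"travel": [-0.3, 0, 0], "rot": [0, 0, 0], "fingers": 1}, {"travel": [-0.3, 0, 0], "rot": [0, 0, 0], "fingers": 1}]'

```text
t: 6.95
position: [0.5615, -0.1259, 0.1303]
tcp_rot: [3.142, -0.001, 2.972]
wrist_force: [-3.8, 0.9, 2.7]
gripper_width: -0.0001
grasp_force: 2.3
```

>>> move_arm --steps '[{"travel": [-0.1, 0, 0], "rot": [0, 0, 0], "fingers": 1}, {"travel": [-0.2, 0, 0], "rot": [0, 0, 0], "fingers": 1}, {"travel": [-0.3, 0, 0], "rot": [0, 0, 0], "fingers": 1}, {"travel": [-0.3, 0, 0], "rot": [0, 0, 0], "fingers": 1}]'

```text
t: 7.35
position: [0.5646, -0.1264, 0.1303]
tcp_rot: [3.142, -0.0, 2.972]
wrist_force: [-4.0, -0.2, 2.0]
gripper_width: -0.0001
grasp_force: 2.1
```

>>> move_arm --steps '[{"travel": [-0.1, 0, 0], "rot": [0, 0, 0], "fingers": 1}, {"travel": [-0.2, 0, 0], "rot": [0, 0, 0], "fingers": 1}, {"travel": [-0.2, 0, 0], "rot": [0, 0, 0], "fingers": 1}]'

```text
t: 7.65
position: [0.5669, -0.1268, 0.1303]
tcp_rot: [-3.142, 0.001, 2.972]
wrist_force: [0.4, -0.7, 0.4]
gripper_width: -0.0002
grasp_force: 0.0
```

>>> move_arm --steps '[{"travel": [-0.1, 0, 0], "rot": [0, 0, 0], "fingers": 1}, {"travel": [-0.2, 0, 0], "rot": [0, 0, 0], "fingers": 1}, {"travel": [-0.2, 0, 0], "rot": [0, 0, 0], "fingers": 1}]'

```text
t: 7.95
position: [0.5688, -0.1271, 0.1303]
tcp_rot: [-3.142, 0.0, 2.972]
wrist_force: [-0.7, -0.0, -0.2]
gripper_width: -0.0001
grasp_force: 0.0
```

Second click is at x≈0.566. Now for the third.

>>> move_arm --steps '[{"travel": [-0.2, 0, 0], "rot": [0, 0, 0], "fingers": 1}, {"travel": [-0.4, 0, 0], "rot": [0, 0, 0], "fingers": 1}, {"travel": [-0.5, 0, 0], "rot": [0, 0, 0], "fingers": 1}, {"travel": [-0.5, 0, 0], "rot": [0, 0, 0], "fingers": 1}]'

```text
t: 8.35
position: [0.5736, -0.1279, 0.1302]
tcp_rot: [-3.142, -0.0, 2.972]
wrist_force: [-0.2, 0.5, 0.7]
gripper_width: -0.0001
grasp_force: 0.0
```

>>> move_arm --steps '[{"travel": [-0.1, 0, 0], "rot": [0, 0, 0], "fingers": 1}, {"travel": [-0.2, 0, 0], "rot": [0, 0, 0], "fingers": 1}, {"travel": [-0.3, 0, 0], "rot": [0, 0, 0], "fingers": 1}, {"travel": [-0.4, 0, 0], "rot": [0, 0, 0], "fingers": 1}, {"travel": [-0.4, 0, 0], "rot": [0, 0, 0], "fingers": 1}]'

```text
t: 8.85
position: [0.5774, -0.1286, 0.1303]
tcp_rot: [-3.142, -0.0, 2.972]
wrist_force: [-2.6, 0.3, 2.3]
gripper_width: 0.0001
grasp_force: 1.2
```

>>> move_arm --steps '[{"travel": [-0.1, 0, 0], "rot": [0, 0, 0], "fingers": 1}, {"travel": [-0.2, 0, 0], "rot": [0, 0, 0], "fingers": 1}, {"travel": [-0.3, 0, 0], "rot": [0, 0, 0], "fingers": 1}, {"travel": [-0.3, 0, 0], "rot": [0, 0, 0], "fingers": 1}]'

```text
t: 9.25
position: [0.5803, -0.1291, 0.1303]
tcp_rot: [-3.142, -0.001, 2.972]
wrist_force: [-4.9, 0.1, 2.2]
gripper_width: 0.0001
grasp_force: 2.4
```

>>> move_arm --steps '[{"travel": [-0.1, 0, 0], "rot": [0, 0, 0], "fingers": 1}, {"travel": [-0.2, 0, 0], "rot": [0, 0, 0], "fingers": 1}, {"travel": [-0.2, 0, 0], "rot": [0, 0, 0], "fingers": 1}]'

```text
t: 9.55
position: [0.5823, -0.1295, 0.1303]
tcp_rot: [-3.142, -0.0, 2.972]
wrist_force: [-4.8, 1.1, 3.5]
gripper_width: 0.0002
grasp_force: 2.2
```

>>> move_arm --steps '[{"travel": [-0.1, 0, 0], "rot": [0, 0, 0], "fingers": 1}, {"travel": [-0.2, 0, 0], "rot": [0, 0, 0], "fingers": 1}, {"travel": [-0.2, 0, 0], "rot": [0, 0, 0], "fingers": 1}]'

```text
t: 9.85
position: [0.5847, -0.1298, 0.1303]
tcp_rot: [-3.142, 0.001, 2.972]
wrist_force: [-0.2, -0.4, 0.3]
gripper_width: 0.0
grasp_force: 0.0
```

Third click is felt: resistance fell off at x≈0.584. I'll back off, lift and move over the button.

>>> move_arm --steps '[{"travel": [0.7, 0, 0], "rot": [0, 0, 0], "fingers": 1}, {"travel": [1.2, 0, -1], "rot": [0, 0, 0], "fingers": 1}, {"travel": [1.2, 0, -4], "rot": [0, 0, 0], "fingers": 1}, {"travel": [1.2, 0, -6], "rot": [0, 0, 0], "fingers": 1}, {"travel": [0.9, -3, -6], "rot": [0, 0, 0], "fingers": 1}, {"travel": [0.6, -6.5, -6], "rot": [0, 0, 0], "fingers": 1}, {"travel": [0.6, -8.9, -6], "rot": [0, 0, 0], "fingers": 1}, {"travel": [0.6, -8.9, -6], "rot": [0, 0, 0], "fingers": 1}]'

```text
t: 10.65
position: [0.5625, -0.2189, 0.191]
tcp_rot: [-3.141, 0.001, 2.969]
wrist_force: [0.8, 0.4, -0.0]
gripper_width: -0.0003
grasp_force: 0.0
```

```bash
python3 look.py; python3 -c "
from h import *
b=optics.get_image('scene')[130:330,200:400]
cv2.imwrite('pics/a3.png',cv2.resize(b[:,:,::-1],None,fx=3,fy=3))
c=optics.calibration('scene'); p=[.6099,-.1537,-.17]
print((proj(c,w2(p,[[-.05+.018*k,.02,.142] for k in range(6)]))-[200,130])*3)"
```

```text
10.65 [ 0.5625 -0.2189  0.191 ] [-3.1410e+00  8.0000e-04  2.9689e+00] [ 0.79  0.4  -0.01]
lever0 tool x,y cm 1.46 9.23
button tool x,y cm -0.08 0.23
[[399.63431545 274.78763654]
 [403.3643606  309.62633773]
 [407.21988582 345.63702549]
 [411.20733123 382.87985063]
 [415.33358533 421.41915187]
 [419.6060247  461.3238267 ]]
```

View pics/a3.png

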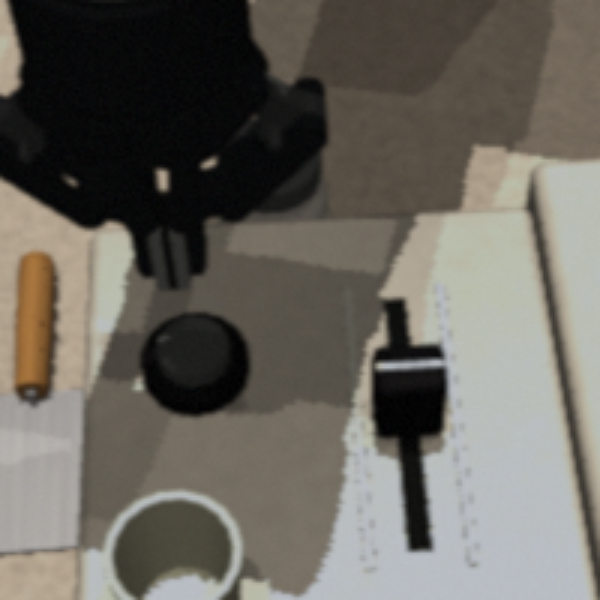

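The lever's white line reads y≈366 in this crop, against 383 predicted for click 3 and 345 for click 2. I'll measure it precisely before going on.

```bash
python3 - <<'E'
from h import *
c=optics.calibration('scene'); I=optics.get_image('scene'); I0=cv2.imread('pics/scene0.png')[:,:,::-1]
print("off",I0[212:250,333].mean(1).round().astype(int)); print("now",I[235:285,337].mean(1).round().astype(int))
p=[.6099,-.1537,-.17]
for k in(0,2,2.5,3,4):
    x=-.05+.018*k
    print(k,proj(c,w2(p,[[x-.012,.02,.142],[x,.02,.142],[x+.012,.02,.142],[x+.012,.02,.102]]))[:,1].round(1))
cv2.imwrite('pics/a4.png',cv2.resize(np.hstack([I0[205:285,300:370],I[205:285,300:370]])[:,:,::-1],None,fx=5,fy=5,interpolation=cv2.INTER_CUBIC))
print(optics.calibration('wrist'))
E
```

```text
off [142 142 137 108  45   7   9  18  70 132 118  53  13  10  14  13  12   7
   3   3   4   3   0   6   5   0   0   2   7   0   3   1   4   2   5   5
   1   0]
now [162 164 165 165 163 163 156 133 127 118  57  12  12  14  41 116 170 133
  55  18  19  22  23  20  15   9   4   5   2   4   2   5   2   1   4   3
   2   1   4   4   6   7   6   8   8  13  14  18  17  18]
0 [214.1 221.6 229.3 246.7]
2 [237.2 245.2 253.4 270.2]
2.5 [243.2 251.4 259.7 276.3]
3 [249.3 257.6 266.1 282.5]
4 [261.9 270.5 279.3 295.2]
{'fx': 383.4880821805969, 'fy': 383.4880821805969, 'cx': 320.89219602301125, 'cy': 233.61197836387092, 'rvec': array([-2.24072626, -1.88731688, -0.24865921]), 'tvec': array([ 0.11672166, -0.5902294 ,  0.16751746])}
```

View pics/a4.png

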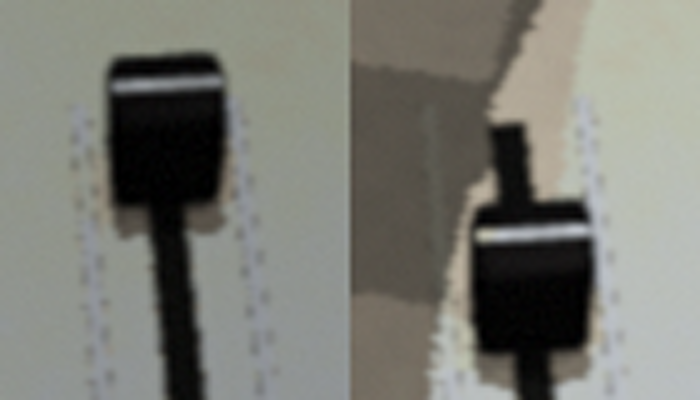

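```bash
python3 - <<'E'
from h import *
p=[.6099,-.1537,-.17]
for n in("wrist","top"):
    c=optics.calibration(n)
    for k in(2,2.5,3): print(n,k,proj(c,w2(p,[[-.05+.018*k,.02,.142],[-.05+.018*k-.012,.02,.142],[-.05+.018*k+.012,.02,.142]])).round(1).tolist())
a=optics.get_image("wrist");b=optics.get_image("top")
cv2.imwrite("pics/a5.png",cv2.resize(np.hstack([a,b])[:,:,::-1],(800,300),interpolation=cv2.INTER_AREA)); cv2.imwrite("pics/w.png",a[:,:,::-1]); cv2.imwrite("pics/t.png",b[:,:,::-1])
E
```

```text
wrist 2 [[500.4, 311.9], [503.4, 289.4], [497.6, 333.6]]
wrist 2.5 [[498.3, 328.3], [501.2, 306.3], [495.5, 349.5]]
wrist 3 [[496.2, 344.3], [499.0, 322.9], [493.4, 365.0]]
top 2 [[325.6, 211.1], [324.4, 219.7], [326.8, 202.5]]
top 2.5 [[326.5, 204.6], [325.3, 213.2], [327.6, 196.1]]
top 3 [[327.4, 198.2], [326.2, 206.8], [328.5, 189.8]]
```

View pics/a5.png

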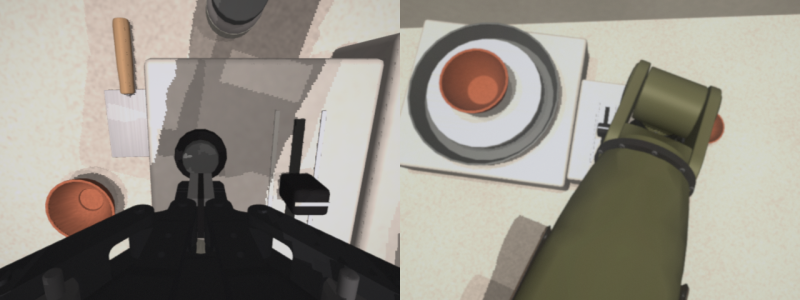

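All three cameras agree: the white line in wrist (498,328), top (≈327,205) and scene (337,251) puts the lever at about 45 mm. It is balanced half-way and has not dropped into the third stop. I'll go back and nudge it gently.

>>> move_arm --steps '[{"travel": [0.3, 3, 0], "rot": [0, 0, 0], "fingers": 1}, {"travel": [0.6, 6.5, 0], "rot": [0, 0, 0], "fingers": 1}, {"travel": [0.6, 8.9, 0], "rot": [0, 0, 0], "fingers": 1}, {"travel": [0.6, 8.9, 2], "rot": [0, 0, 0], "fingers": 1}, {"travel": [0.6, 8.9, 4.5], "rot": [0, 0, 0], "fingers": 1}, {"travel": [0.6, 8.9, 6], "rot": [0, 0, 0], "fingers": 1}, {"travel": [0, 8.9, 6], "rot": [0, 0, 0], "fingers": 1}, {"travel": [-0.2, 8.9, 6], "rot": [0, 0, 0], "fingers": 1}]'

```text
t: 11.65
position: [0.5813, -0.1291, 0.1311]
tcp_rot: [-3.142, 0.001, 2.972]
wrist_force: [-0.3, -0.1, 0.2]
gripper_width: 0.0005
grasp_force: 0.0
```

>>> move_arm --steps '[{"travel": [-0.2, 0, 0], "rot": [0, 0, 0], "fingers": 1}, {"travel": [-0.4, 0, 0], "rot": [0, 0, 0], "fingers": 1}, {"travel": [-0.4, 0, 0], "rot": [0, 0, 0], "fingers": 1}]'

```text
t: 11.95
position: [0.5847, -0.1299, 0.1309]
tcp_rot: [-3.142, 0.001, 2.972]
wrist_force: [0.5, 0.2, 0.8]
gripper_width: 0.0001
grasp_force: 0.0
```

```bash
cat > lev.py <<'E'
from h import *
I=optics.get_image('scene').mean(2); c=optics.calibration('scene'); p=[.6099,-.1537,-.17]
best=[]
for k in np.arange(0,5.01,.1):
    u,v=proj(c,w2(p,[[-.05+.018*k,.02,.142]]))[0]; u=int(round(u)); f=lambda d:np.interp(v+d,np.arange(480),I[:,u-3:u+4].mean(1))
    best.append((f(0)-(f(-4)+f(4))/2,round(k*18,1)))
print("lever mm",sorted(best)[-3:])
E
python3 lev.py; python3 look.py
```

```text
lever mm [(np.float64(35.650106265950825), np.float64(55.8)), (np.float64(56.78556279876994), np.float64(52.2)), (np.float64(82.14712756838523), np.float64(54.0))]
12.0 [ 0.5845 -0.1299  0.1307] [-3.1415e+00  6.0000e-04  2.9717e+00] [-0.13  0.29  0.17]
lever0 tool x,y cm 2.1 0.09
button tool x,y cm 0.58 -8.92
```

It now reads 54.0 mm. I'll back off, lift, move over the button and check the lever again.

>>> move_arm --steps '[{"travel": [0.7, 0, 0], "rot": [0, 0, 0], "fingers": 1}, {"travel": [1.2, 0, -1], "rot": [0, 0, 0], "fingers": 1}, {"travel": [1.2, 0, -4], "rot": [0, 0, 0], "fingers": 1}, {"travel": [1.2, 0, -6], "rot": [0, 0, 0], "fingers": 1}, {"travel": [0.9, -3, -6], "rot": [0, 0, 0], "fingers": 1}, {"travel": [0.6, -6.5, -6], "rot": [0, 0, 0], "fingers": 1}, {"travel": [0.6, -8.9, -6], "rot": [0, 0, 0], "fingers": 1}, {"travel": [0.6, -8.9, -6], "rot": [0, 0, 0], "fingers": 1}]'

```text
t: 12.8
position: [0.5624, -0.2189, 0.1911]
tcp_rot: [-3.141, 0.001, 2.969]
wrist_force: [0.0, 0.8, 1.0]
gripper_width: -0.0003
grasp_force: 0.0
```

```bash
python3 lev.py; python3 look.py; python3 - <<'E'
from h import *
b=optics.get_image("scene")[150:310,220:420]; a=optics.get_image("wrist")[180:400:,220:540]
cv2.imwrite("pics/a6.png",cv2.resize(np.hstack([cv2.resize(b,(275,220)),a])[:,:,::-1],None,fx=1.3,fy=1.3))
E
```

```text
lever mm [(np.float64(77.29581564428389), np.float64(55.8)), (np.float64(102.40061690704478), np.float64(52.2)), (np.float64(158.04207546902677), np.float64(54.0))]
12.85 [ 0.5628 -0.2175  0.191 ] [-3.1415e+00  5.0000e-04  2.9698e+00] [-1.16  0.22  0.12]
lever0 tool x,y cm 1.45 9.08
button tool x,y cm -0.08 0.08
```

View pics/a6.png

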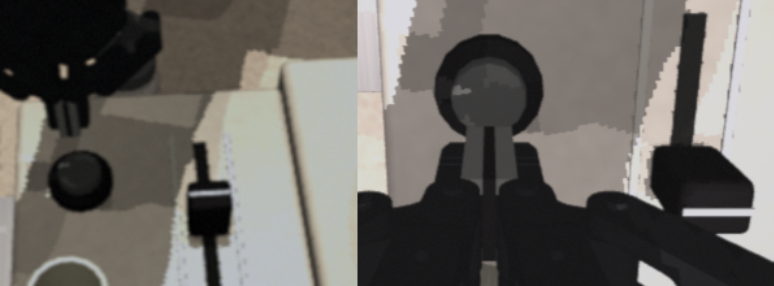

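The lever is in click 3: the wrist view has its line at y≈343 (344 predicted), and the scene reads 54 mm. The fingers are above the button, so I'll press in small steps.

>>> move_arm --steps '[{"travel": [-0.1, 0.1, 1.5], "rot": [0, 0, 0], "fingers": 1}, {"travel": [-0.1, 0.1, 3.5], "rot": [0, 0, 0], "fingers": 1}, {"travel": [-0.1, 0.1, 4.6], "rot": [0, 0, 0], "fingers": 1}, {"travel": [-0.1, 0.1, 5], "rot": [0, 0, 0], "fingers": 1}, {"travel": [-0.1, 0.1, 5], "rot": [0, 0, 0], "fingers": 1}]'

```text
t: 13.45
position: [0.5645, -0.2153, 0.1399]
tcp_rot: [3.141, -0.001, 2.972]
wrist_force: [1.3, 0.4, 0.4]
gripper_width: 0.0001
grasp_force: 0.0
```

>>> move_arm --steps '[{"travel": [0, 0, 0.2], "rot": [0, 0, 0], "fingers": 1}, {"travel": [0, 0, 0.4], "rot": [0, 0, 0], "fingers": 1}, {"travel": [0, 0, 0.4], "rot": [0, 0, 0], "fingers": 1}]'

```text
t: 13.75
position: [0.5649, -0.2157, 0.1367]
tcp_rot: [-3.141, 0.001, 2.972]
wrist_force: [0.4, 0.8, 3.3]
gripper_width: -0.0002
grasp_force: 1.3
```

>>> move_arm --steps '[{"travel": [0, 0, 0.1], "rot": [0, 0, 0], "fingers": 1}, {"travel": [0, 0, 0.2], "rot": [0, 0, 0], "fingers": 1}, {"travel": [0, 0, 0.2], "rot": [0, 0, 0], "fingers": 1}]'

```text
t: 14.05
position: [0.5648, -0.2157, 0.1346]
tcp_rot: [-3.141, 0.001, 2.972]
wrist_force: [2.5, 0.4, 4.2]
gripper_width: -0.0002
grasp_force: 2.0
```

>>> move_arm --steps '[{"travel": [0, 0, 0.1], "rot": [0, 0, 0], "fingers": 1}, {"travel": [0, 0, 0.2], "rot": [0, 0, 0], "fingers": 1}, {"travel": [0, 0, 0.2], "rot": [0, 0, 0], "fingers": 1}]'

```text
t: 14.35
position: [0.5649, -0.2157, 0.133]
tcp_rot: [-3.141, 0.001, 2.972]
wrist_force: [2.4, 1.8, 9.8]
gripper_width: -0.0002
grasp_force: 4.6
```

>>> move_arm --steps '[{"travel": [0, 0, 0.05], "rot": [0, 0, 0], "fingers": 1}, {"travel": [0, 0, 0.05], "rot": [0, 0, 0], "fingers": 1}, {"travel": [0, 0, 0.05], "rot": [0, 0, 0], "fingers": 1}]'

```text
t: 14.65
position: [0.5649, -0.2157, 0.1329]
tcp_rot: [-3.141, 0.001, 2.972]
wrist_force: [-0.3, 1.8, 12.9]
gripper_width: -0.0001
grasp_force: 6.7
```

The button is at its end stop: 12.9 N with no further travel. Now I'll release it and move clear.

>>> move_arm --steps '[{"travel": [0, 0, -0.4], "rot": [0, 0, 0], "fingers": 1}, {"travel": [0, 0, -1], "rot": [0, 0, 0], "fingers": 1}, {"travel": [0, 0, -3], "rot": [0, 0, 0], "fingers": 1}, {"travel": [0, 0, -6], "rot": [0, 0, 0], "fingers": 1}, {"travel": [0, 0, -9], "rot": [0, 0, 0], "fingers": 1}, {"travel": [0, 0, -11.5], "rot": [0, 0, 0], "fingers": 1}, {"travel": [0, 0, -12], "rot": [0, 0, 0], "fingers": 1}, {"travel": [0, 0, -12], "rot": [0, 0, 0], "fingers": 1}]'

```text
t: 15.45
position: [0.5644, -0.2157, 0.2517]
tcp_rot: [-3.141, -0.0, 2.972]
wrist_force: [0.7, 0.7, -1.3]
gripper_width: 0.0
grasp_force: 0.0
```

>>> move_arm --steps '[{"travel": [2, 0, 0], "rot": [0, 0, 0], "fingers": 1}, {"travel": [5, 0, 0], "rot": [0, 0, 0], "fingers": 1}, {"travel": [8, 0, 0], "rot": [0, 0, 0], "fingers": 1}, {"travel": [11, 0, 0], "rot": [0, 0, 0], "fingers": 1}, {"travel": [13, 0, 0], "rot": [0, 0, 0], "fingers": 1}, {"travel": [13.5, 0, 0], "rot": [0, 0, 0], "fingers": 1}, {"travel": [13.5, 0, 0], "rot": [0, 0, 0], "fingers": 1}, {"travel": [13.5, 0, 0], "rot": [0, 0, 0], "fingers": 1}]'

```text
t: 16.25
position: [0.432, -0.193, 0.2512]
tcp_rot: [3.141, -0.001, 2.972]
wrist_force: [0.4, -0.5, -1.0]
gripper_width: -0.0
grasp_force: 0.0
```

```bash
python3 lev.py; python3 look.py; python3 -c "
from h import *
cv2.imwrite('pics/a7.png',optics.get_image('scene')[:,:,::-1])"
```

```text
lever mm [(np.float64(63.95330856764686), np.float64(55.8)), (np.float64(86.0094191352035), np.float64(52.2)), (np.float64(133.84363313396094), np.float64(54.0))]
16.3 [ 0.4321 -0.1929  0.2512] [ 3.1413e+00 -8.0000e-04  2.9720e+00] [-0.32  0.42  0.01]
lever0 tool x,y cm -11.86 8.87
button tool x,y cm -13.38 -0.13
```

View pics/a7.png

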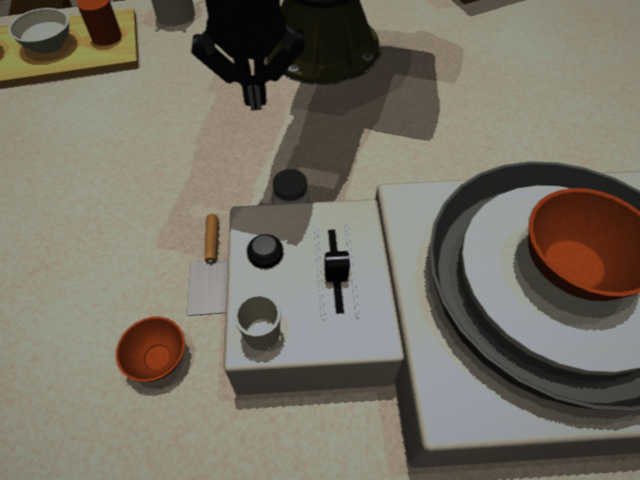

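The lever is in the third click at (337,258) and the button is back up at (265,245). The jar, cup, bowl and tool haven't moved, and the hand is clear.

```bash
python3 -c "
from plant import env; print(env.sign_off())"
```

```text
the job is handed in; nothing more can be done
None
```

The speed lever rests in the third click (54 mm by camera) and never reached the fourth; it first hung half-way to the third and took a second light nudge before I pressed the start button right down, let it come up, moved clear and handed in with the loose items untouched.

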